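# Set the spindle speed to step five and start it

### The job

On the spindle console, turn the speed dial to its fifth position: push the side of its grip bar with a fingertip, without pinching or forcing it, and count the clicks (seven positions, counted clockwise from the one at the anticlockwise stop) until the pointer rests at the fifth mark. Then press the raised start button fully down with a fingertip and let it come back up. Leave the mushroom emergency stop alone, do not lift or shove the console, and do not disturb the spanner, glue bottle and plywood tray around it.

Things in the scene. Friction and masses are not known exactly. Their poses are not given: they have to be found in the camera images.
- console: blue desk console 200 mm deep (x), 300 wide (y), 2.7 kg, loose on rubber feet; origin under its centre, low edge (52 mm) to -x, high edge (94 mm) to +x. Its flat panel rises 12 deg towards +x: normal (-0.208, 0, 0.978) in this frame, 73 mm above the origin at the middle. Dial on the left (y = +65), start button near right (y = -75), emergency stop far right (y = -95), small fixed lamp at y = -35
- dial (a joint): speed dial's turn, rad, clockwise from above. Seven click positions 0.5236 apart: first at 0 (pointer to the console's +y), fourth 1.571 (pointer +x, up the panel), fifth 2.094, seventh 3.142; stops 0.05 beyond the ends. Leaving one takes 0.09 N m (4 N at the bar's end); some 4 deg past the half step it snaps on into the next; within 4 deg of halfway it may hang. Starts at, rarely between, the first three
- dial_axis (a point): on the dial's axis, 22.5 mm above the panel (mid height of the grip bar); x points along the bar to its pointer end, z along the panel's normal. Dial: black, round skirt 49 mm across, its top 9.5 mm above the panel; on it an upright straight grip bar 54 mm long, 12 mm thick, its top 33 mm above the panel. Push a side of the bar near an end to turn it; no other control within 100 mm
- dial_pointer (a point): pointer end of the grip bar (the end with the white line; the other end is the plain tail), at mid height, 27 mm from the axis. Seven printed black dots on the panel, 40 mm from the axis, mark the positions; they grow in size clockwise
- start (a joint): travel of the start button, m: 0 up, 0.005 fully down; spring return, 1.5 N to start moving, 5 N fully down, then a solid stop
- start_top (a point): middle of the top of the start button: plain grey, round, 23 mm across, standing 15 mm above the panel out of a steel collar 29 mm across and 5 mm high; pressed along the panel's normal (z of this point points out of the panel)
- estop (a joint): travel of the emergency stop in m: 0 up; more than 0.002 counts as pressed
- estop_top (a point): middle of the top of the emergency stop, a mushroom head 40 mm across standing 30 mm above the panel
- spanner: loose steel open-ended spanner 170 mm long lying along its x beside the console's left end; origin at its middle, on the bench
- glue: loose glue bottle, 54 mm across and 150 mm tall, standing beside the console's right end; origin at the centre of its base
- drawer: loose open plywood tray 110 x 160 x 60 mm (x, y, z) behind the console; origin at the centre of its underside

How it is judged:
By the outcome, as a careful person would: the job done as asked, in the order asked, and still so for the second after the job is handed in, with the robot touching nothing.
It also fails if it takes over 54 s, if anything falls off the work surface, if the arm or the gripper's body presses on something with over 40 N, if the wrist force passes 120 N, or if a joint passes its speed limit or range.

### The arm

A 6-joint arm with a two-finger parallel gripper is mounted at the origin on the work surface. World frame = base frame: x ahead of the robot, y to its left, z up, the work surface at z = 0. Lengths are in mm, angles in rad, forces in N, time in s.
With the tool pointing down it reaches from about 425 to 925 mm from the base axis. Payload 12.5 kg.
Tool frame: the origin (TCP) lies midway between the tips of the shut fingers; the grasp point (between the pads) lies 19 mm behind it; z points along the fingers, y is the direction in which the jaws open and shut (so a half turn about z gives the same grasp; the last joint's range is limited). The gripper opens to 85 mm and grips with 20 to 120 N. Pads are 22 mm wide; open, the fingers measure 114 mm over their backs; the gripper's body (76 mm by 85 mm) begins 54 mm behind the grasp point. The pads swing forward as they close: fully open they stand 13 mm farther back than shut.
Start: joints at [-1.39, 0.491, 1.559, -0, 1.092, -0.106], TCP at [176.825, -599.481, 231.327] pointing down, gripper open.
Joint ranges: [-3.1, 3.1], [-0.84, 2.19], [0.05, 2.79], [-1.13, 4.28], [0.06, 2.93], [-2.69, 2.69]. Speed limits (rad/s): [2.22, 2.22, 2.79, 3.14, 3.14, 3.14].

### API

Orientations are given as a unit quaternion [w, x, y, z].
In Python, from station import sense, capture, sign_off, search_frame, masks_of gives the robot as it stands.
- The arm moves only by the tool carry_out, never from a script. Its argument "series" is text: rows parted by semicolons, each of 4 numbers parted by spaces: the shift along the tool's x, y, z in mm, then the turn about the tool's z in rad. A call has 1 to 12 rows; each row is the pose to reach, as a shift and turn from the pose commanded when the call began, along the tool's axes at that moment; what a row does not reach only later rows make up. A row lasts 1/8 s, in which the tool goes at most 62.5 mm and 10.7 degrees, less where a joint would pass 70% of its speed; a pose out of reach is approached as far as the arm can. A call with a gripper value outside its range is refused whole. "grip" is the finger opening in mm, from 0 to 85.4, set as the call begins (left out, the last holds). The fingers move at their own pace and stop on an object; the grip force is fixed at half the most. Time passes only in rows, so rows that repeat a pose let the fingers close. It gives the time, the measured TCP pose, the force and the opening at its end, in the units of the state.
- sense(): the state, without advancing time (a new reading comes with each control period).
- capture(name): name is "scene" or "top"; returns a dict with "image" (480x640x3 uint8, blue, green, red), "fov_y" (degrees; the focal length in pixels is half the picture's height over the tangent of half this angle, whatever the lens; pixels are square), "cx", "cy" (the principal point, pixels), "world_from_camera" (4x4, takes a point from camera to world coordinates). Camera axes: x right, y down, z forward; pixel columns grow to the right and rows downward; lengths in mm; the calibration is good to about 2 mm. A picture is of the moment at which its call begins. There is no depth.
- sign_off(): hands the job in, once; it reports no verdict.
Trained networks look in the newest picture that a camera, given by its name, has taken for a name from the list of things; names that differ only in an ending like _2 or _b are one class to them, and where a whole thing is asked for, a point or a joint stands for the part that bears it (a point fixed in the world has none). Each returns a list of dicts, best first, with "score" (0 to 1); they miss things now and then, are a little off and sometimes report something else, mostly with a low value. They report only what shows in the picture. A call takes as long as a camera call.
- search_frame(camera, query): "xyz" ([x, y, z] in mm, in world coordinates, good to about 4 mm: the middle of the surface that is visible of it).
- masks_of(camera, query): "region" (480x640 bool, what is visible of it).
The state is a dict: "clock": time; "q": joint angles; "qvel": joint speeds; "effort": joint torques, N m; "tool_pos": TCP position; "orientation": TCP orientation; "contact_force": force on the tool from outside, world axes, zero at the start; "wrist_torque": the same for the moment, N m; "grip_width": finger opening in mm.
Only numpy, scipy, OpenCV 4.12 (cv2) and the standard library are available. Lean on these libraries where they do the work, as an engineer would, in place of code of your own. Each camera call takes 0.05 s, during which the arm holds its last target.

## Working session

There is one attempt and no reset: what is moved stays moved. The work goes in short steps, Python scripts to look and compute and a tool call to move; the robot and the scene stay as the last step left them, time stands still between calls to the robot, and variables do not carry over. Pictures are saved under pics/ and viewed, and the job is handed in when it is done.

Besides the shell and the picture viewer there is one more tool, called after "Request:" as name(argument=value, ...), one argument or row to a line, values as JSON. carry_out: Moves the arm, as the interface text tells. Its arguments: {"type":"object","properties":{"series":{"type":"string"},"grip":{"type":"number"}},"required":["series"]}

```bash
ls; mkdir -p pics; python3 - <<'E'
from station import *
import cv2,numpy as np
s=sense();print({k:np.round(v,3).tolist() for k,v in s.items()})
for n in("scene","top"):
    c=capture(n);cv2.imwrite(f"pics/{n}0.png",c["image"]);print(n,c["fov_y"],c["cx"],c["cy"],np.round(c["world_from_camera"],3).tolist())
    for q in("console","dial_axis","dial_pointer","start_top","estop_top","spanner","glue","drawer"):
        print(q,[(np.round(d["xyz"],1).tolist(),round(d["score"],2)) for d in search_frame(n,q)[:2]])
E
```

```text
pics
{'clock': 0.0, 'q': [-1.39, 0.492, 1.559, -0.0, 1.092, -0.106], 'qvel': [-0.001, -0.001, -0.002, -0.0, -0.001, 0.001], 'effort': [0.004, -61.844, -26.158, 0.0, 0.004, 0.0], 'tool_pos': [176.785, -599.242, 230.715], 'orientation': [-0.001, 0.99, 0.143, -0.0], 'contact_force': [0.241, -0.518, 0.151], 'wrist_torque': [0.01, 0.071, 0.042], 'grip_width': 85.594}
scene 57.80249903600261 325.9649972606444 238.58563956838273 [[0.273, 0.508, -0.817, 1310.073], [0.962, -0.138, 0.236, -198.36], [0.007, -0.85, -0.526, 552.845], [0.0, 0.0, 0.0, 1.0]]
console [([627.9, 39.2, 71.0], 0.8), ([508.7, -23.0, 80.9], 0.3)]
dial_axis []
dial_pointer [([540.3, 121.3, 90.2], 0.79)]
start_top [([509.9, -25.0, 82.1], 0.62)]
estop_top [([595.4, -41.7, 105.7], 0.6)]
spanner [([554.2, 283.0, 9.6], 0.77)]
glue [([580.3, -162.8, 80.2], 0.76)]
drawer [([737.9, 30.8, 33.0], 0.66), ([599.0, -39.9, 105.6], 0.64)]
top 43.58403294581448 314.74562358145454 243.55426921122088 [[-0.024, -0.993, 0.113, 504.45], [-1.0, 0.023, -0.012, 21.404], [0.01, -0.114, -0.993, 1128.467], [0.0, 0.0, 0.0, 1.0]]
console [([543.6, 59.4, 74.2], 0.59), ([560.6, -150.5, 99.7], 0.19)]
dial_axis [([531.2, 123.7, 89.8], 0.86), ([744.1, 36.6, 8.6], 0.67)]
dial_pointer [([533.5, 120.6, 88.4], 0.75)]
start_top []
estop_top [([583.3, -32.7, 108.0], 0.81)]
spanner [([498.5, 279.6, 6.0], 0.88)]
glue [([558.5, -146.6, 98.6], 0.64)]
drawer [([745.2, 35.2, 8.3], 0.68)]
```

View pics/scene0.png

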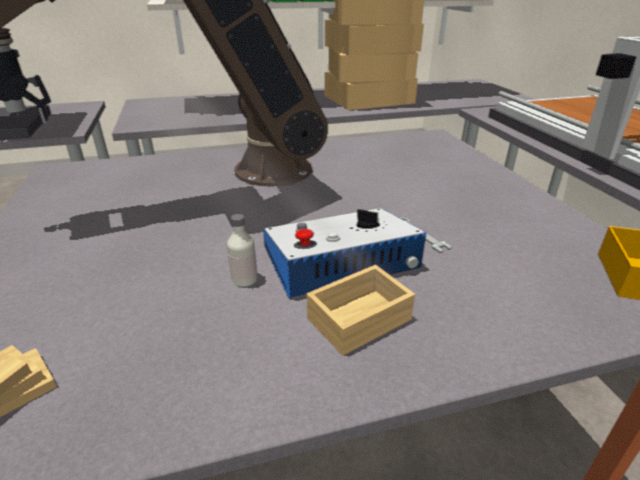

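View pics/top0.png

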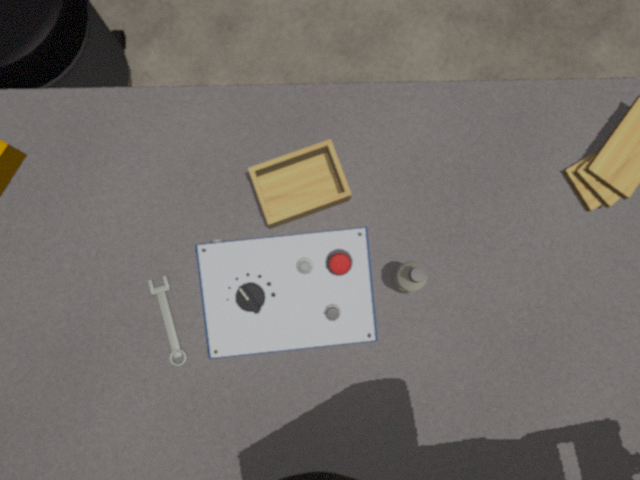

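```bash
python3 - <<'E'
import cv2
t=cv2.imread("pics/top0.png");
c=t[190:290,180:380];cv2.imwrite("pics/top0z.png",cv2.resize(c,None,fx=4,fy=4,interpolation=cv2.INTER_CUBIC))
t=cv2.imread("pics/scene0.png");print(t.shape)
E
```

```text
(480, 640, 3)
```

The top view shows the console at about (197–376, 229–357), the dial at (250,297) and the estop at (340,264). Start is at (332,313), the tray at (299,184), the spanner on the left at (168,320) and the glue on the right at (411,277).

View pics/top0z.png

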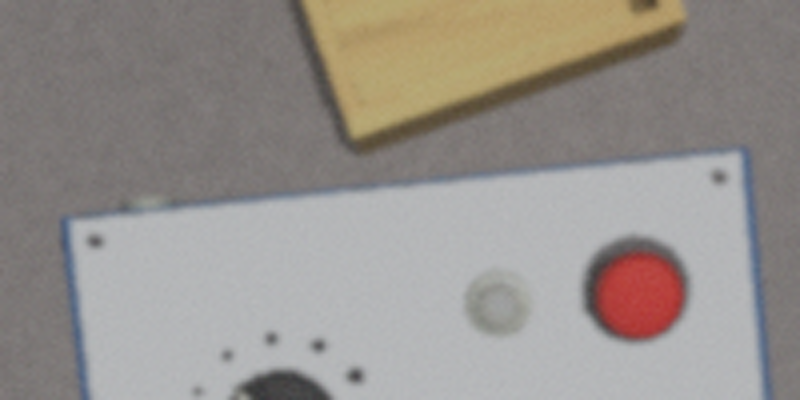

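```bash
cat > h.py <<'E'
import numpy as np,cv2
from station import *
def pix_ray(c,u,v):
    T=np.array(c["world_from_camera"]);f=240/np.tan(np.radians(c["fov_y"]/2))
    d=T[:3,:3]@np.array([(u-c["cx"])/f,(v-c["cy"])/f,1]);return T[:3,3],d
def proj(c,P):
    T=np.array(c["world_from_camera"]);f=240/np.tan(np.radians(c["fov_y"]/2))
    p=(np.atleast_2d(P)-T[:3,3])@T[:3,:3];return np.c_[c["cx"]+f*p[:,0]/p[:,2],c["cy"]+f*p[:,1]/p[:,2]]
t=np.radians(12)
# panel->console: x up panel, y, z normal ; origin mid panel
def panel(x,y,h): # x = along-panel distance from middle
    return np.array([x*np.cos(t)-h*np.sin(t),y,73+x*np.sin(t)+h*np.cos(t)])
def c2w(pose,P):
    x,y,a=pose;R=np.array([[np.cos(a),-np.sin(a),0],[np.sin(a),np.cos(a),0],[0,0,1]])
    return np.atleast_2d(P)@R.T+[x,y,0]
def w2c(pose,P):
    x,y,a=pose;R=np.array([[np.cos(a),-np.sin(a),0],[np.sin(a),np.cos(a),0],[0,0,1]])
    return (np.atleast_2d(P)-[x,y,0])@R
E
python3 - <<'E'
from h import *
import cv2
from scipy.optimize import least_squares
c=capture("top");s=capture("scene")
img=c["image"].astype(int)
# panel mask: white
b=(img.min(2)>150).astype(np.uint8); b[:180]=0;b[:,:150]=0;b[370:]=0
n,l,st,ce=cv2.connectedComponentsWithStats(b);k=1+np.argmax(st[1:,4]);
m=(l==k).astype(np.uint8);cn=max(cv2.findContours(m,0,2)[0],key=cv2.contourArea)
box=cv2.boxPoints(cv2.minAreaRect(cn));print(box)
for nme,cc in(("top",c),("scene",s)):
  for q in("dial","start","estop","console"):
    for r in masks_of(nme,q)[:2]:
        ys,xs=np.nonzero(r["region"]);print(nme,q,round(r["score"],2),len(xs),xs.mean().round(1),ys.mean().round(1),xs.min(),xs.max(),ys.min(),ys.max())
z=s["image"][195:300,255:435];cv2.imwrite("pics/scene0z.png",cv2.resize(z,None,fx=4,fy=4,interpolation=cv2.INTER_CUBIC))
E
```

```text
[[197.25482 244.92056]
 [363.98633 227.36984]
 [375.80005 339.6    ]
 [209.06854 357.15073]]
top dial 0.76 634 249.8 297.6 236 263 284 312
top estop 0.85 406 339.2 263.3 328 350 253 274
top console 0.95 19587 286.2 292.0 196 376 227 358
scene start 0.48 63 300.8 225.6 296 306 222 229
scene estop 0.61 257 303.7 236.5 294 313 229 246
scene console 0.59 9566 340.8 248.4 263 425 208 297
```

View pics/scene0z.png

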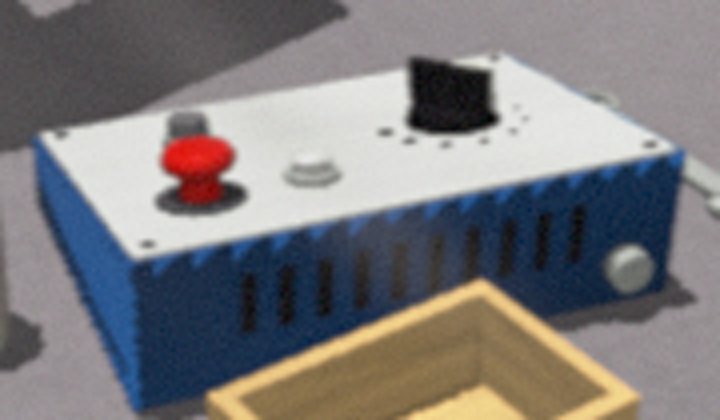

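```bash
cat > fit.py <<'E'
from h import *
from scipy.optimize import least_squares
def corners(img,lo,crop):
    b=np.zeros(img.shape[:2],np.uint8);y0,y1,x0,x1=crop
    b[y0:y1,x0:x1]=(img[y0:y1,x0:x1].min(2)>lo)
    b=cv2.morphologyEx(b,cv2.MORPH_CLOSE,np.ones((3,3),np.uint8))
    n,l,st,ce=cv2.connectedComponentsWithStats(b);k=1+np.argmax(st[1:,4])
    cn=max(cv2.findContours((l==k).astype(np.uint8),0,1)[0],key=cv2.contourArea)
    h=cv2.convexHull(cn)
    for e in np.arange(2,30,.5):
        q=cv2.approxPolyDP(h,e,True)[:,0]
        if len(q)==4:break
    q=q.astype(float);pts=cn[:,0].astype(float);L=[]
    for i in range(4):
        a,b_=q[i],q[(i+1)%4];d=(b_-a)/np.linalg.norm(b_-a);w=pts-a
        s=w@d;o=w@[-d[1],d[0]];m=(abs(o)<3)&(s>8)&(s<np.linalg.norm(b_-a)-8)
        vx,vy,px,py=cv2.fitLine(pts[m].astype(np.float32),cv2.DIST_HUBER,0,.01,.01).ravel()
        L.append(np.cross([px,py,1],[px+vx,py+vy,1]))
    out=[]
    for i in range(4):
        p=np.cross(L[i-1],L[i]);out.append(p[:2]/p[2])
    return np.array(out)
X=np.array([[100,150,94],[100,-150,94],[-100,-150,52],[-100,150,52.]])
E
python3 - <<'E'
from fit import *
c=capture("top");s=capture("scene")
qt=corners(c["image"],140,(180,370,150,420));qs=corners(s["image"],170,(200,290,255,435))
print(qt.round(1).tolist(),qs.round(1).tolist())
def match(p,q): return np.array([q[np.argmin(((q-a)**2).sum(1))] for a in p])
def res(v,use,o=(0,0)):
    r=[]
    for cc,q,k in((c,qt,0),(s,qs,1)):
        if k in use:
            p=proj(cc,c2w(v,X));r.append((match(p,q)-p).ravel())
    return np.concatenate(r)
for use in([0],[1],[0,1]):
    r=least_squares(res,[555,55,0.05],args=(use,),x_scale=[10,10,.1]);print(use,r.x.round(4),r.fun.round(1).tolist())
v=r.x
for nm,P in(("dial",panel(0,65,33)),("start",panel(0,-75,15)),("estop",panel(0,-95,30))): pass
def top_at(u,v_,h):
    # intersect ray with plane h above panel, in console
    o,d=pix_ray(c,u,v_);n=np.array([-np.sin(t),0,np.cos(t)]);o=w2c(v,o)[0];d=w2c([0,0,v[2]],d)[0]
    k=(h-n@(o-[0,0,73]))/(n@d);p=o+k*d;return p
print("start",top_at(332.3,312.8,15),"estop",top_at(339.2,263.3,30),"dial",top_at(250,297,22),"lamp",top_at(304.5,265.7,5))
im=cv2.resize(c["image"][265:335,195:295],None,fx=8,fy=8,interpolation=cv2.INTER_CUBIC);cv2.imwrite("pics/dial0.png",im)
im=cv2.resize(s["image"][195:240,335:415],None,fx=8,fy=8,interpolation=cv2.INTER_CUBIC);cv2.imwrite("pics/dial0s.png",im)
E
```

```text
[[364.1, 228.1], [374.3, 339.3], [210.8, 356.7], [197.5, 245.1]] [[423.9, 231.4], [288.1, 258.6], [265.0, 228.4], [379.6, 207.9]]
[0] [5.391202e+02 5.884240e+01 8.010000e-02] [2.9, 1.4, -2.6, 1.9, -2.8, -1.3, 2.5, -1.8]
[1] [5.358433e+02 5.798200e+01 8.970000e-02] [-2.3, 0.9, 0.9, -0.6, 2.3, 0.6, -1.0, 1.3]
[0, 1] [5.384598e+02 5.828990e+01 8.260000e-02] [2.7, 0.8, -2.7, 1.7, -3.3, -1.4, 2.0, -2.4, -3.0, -0.0, 1.0, -1.1, 1.8, 0.3, -1.9, 0.7]
start [-42.37925788 -74.36644651  79.32711958] estop [ 39.56693931 -93.91697612 112.08043042] dial [-0.57709703 63.53580486 95.36882733] lamp [ 43.63488171 -34.90898675  87.3865834 ]
```

View pics/dial0.png

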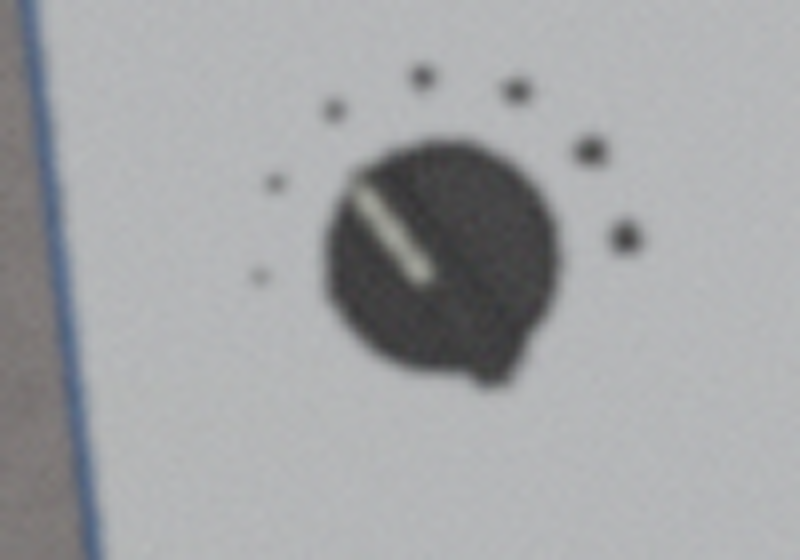

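View pics/dial0s.png

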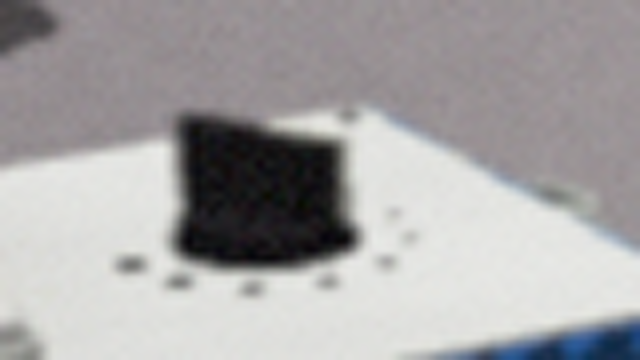

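Dial pointer is at the third mark: the white line runs at about 55° in the picture, dot 3 is at 53° and dot 2 at 24°. Next I refine the console pose from the dots.

```bash
python3 - <<'E'
from fit import *
c=capture("top");s=capture("scene")
dt=np.array([(260,277),(275,183),(334,111),(423,77),(517,91),(591,151),(627,238)])/8+[195-.44,265-.44]
ds=np.array([(394,213),(409,237),(387,262),(327,282),(251,289),(179,282),(130,264)])/8+[335-.44,195-.44]
th=np.arange(7)*np.pi/6
D=np.array([panel(40*np.sin(a),65+40*np.cos(a),0.3) for a in th])
qt=corners(c["image"],140,(180,370,150,420));qs=corners(s["image"],170,(200,290,255,435))
def match(p,q): return np.array([q[np.argmin(((q-a)**2).sum(1))] for a in p])
def res(v,use):
    i=v[3];r=[]
    Xp=np.array([panel(sx*(102.2-i),sy*(150-i),0) for sx,sy in((1,1),(1,-1),(-1,-1),(-1,1))])
    for k,cc,d,q in((0,c,dt,qt),(1,s,ds,qs)):
        if k in use:
            r.append((proj(cc,c2w(v,D))-d).ravel());p=proj(cc,c2w(v,Xp));r.append((p-match(p,q)).ravel()*.7)
    return np.concatenate(r)
for use in([0],[1],[0,1]):
    r=least_squares(res,[538,58,0.08,3],args=(use,),x_scale=[10,10,.1,1],loss="soft_l1");print(use,r.x.round(4),abs(r.fun).max().round(2),r.fun[:14].round(1).tolist())
v=r.x;np.save("pose.npy",v[:3])
for n,P in(("dial axis 22.5",panel(0,65,22.5)),("start",None),):
    if P is not None: print(n,c2w(v[:3],P).round(1))
def fitang(cc,px0,px1):
    pass
# start/estop along-panel x from pixel
def at(cc,u,w,h):
    o,d=pix_ray(cc,u,w);n=np.array([-np.sin(t),0,np.cos(t)]);o=w2c(v[:3],o)[0];d=w2c([0,0,v[2]],d)[0]
    k=(h-n@(o-[0,0,73]))/(n@d);return o+k*d
print("start top",at(c,332.3,312.8,15).round(1),c2w(v[:3],at(c,332.3,312.8,15)).round(1),"estop",at(c,339.2,263.3,30).round(1))
a=at(c,360/8+194.6,183/8+264.6,33);b=at(c,425/8+194.6,278/8+264.6,33);e=at(c,493/8+194.6,380/8+264.6,30);print(a,b,e)
dd=a-b;print("theta deg",np.degrees(np.arctan2(dd[0]/np.cos(t),dd[1])))
E
```

```text
Traceback (most recent call last):
  File "h.py", line 14, in c2w
    x,y,a=pose;R=np.array([[np.cos(a),-np.sin(a),0],[np.sin(a),np.cos(a),0],[0,0,1]])
    ^^^^^
ValueError: too many values to unpack (expected 3)
```

```bash
sed -i 's/x,y,a=pose;/x,y,a=pose[:3];/' h.py; cat > m.py <<'E'
from fit import *
c=capture("top");s=capture("scene")
dt=np.array([(260,277),(275,183),(334,111),(423,77),(517,91),(591,151),(627,238)])/8+[195-.44,265-.44]
ds=np.array([(394,213),(409,237),(387,262),(327,282),(251,289),(179,282),(130,264)])/8+[335-.44,195-.44]
th=np.arange(7)*np.pi/6
D=np.array([panel(40*np.sin(a),65+40*np.cos(a),0.3) for a in th])
qt=corners(c["image"],140,(180,370,150,420));qs=corners(s["image"],170,(200,290,255,435))
def match(p,q): return np.array([q[np.argmin(((q-a)**2).sum(1))] for a in p])
def res(v,use):
    i=v[3];r=[]
    Xp=np.array([panel(sx*(102.2-i),sy*(150-i),0) for sx,sy in((1,1),(1,-1),(-1,-1),(-1,1))])
    for k,cc,d,q in((0,c,dt,qt),(1,s,ds,qs)):
        if k in use:
            r.append((proj(cc,c2w(v,D))-d).ravel());p=proj(cc,c2w(v,Xp));r.append((p-match(p,q)).ravel()*.7)
    return np.concatenate(r)
for use in([0],[1],[0,1]):
    r=least_squares(res,[538,58,0.08,3],args=(use,),x_scale=[10,10,.1,1],loss="soft_l1");print(use,r.x.round(4),abs(r.fun).max().round(2),r.fun[:14].round(1).tolist())
v=r.x;np.save("pose.npy",v[:3])
print("axis",c2w(v,panel(0,65,22.5)).round(1))
def at(cc,u,w,h):
    o,d=pix_ray(cc,u,w);n=np.array([-np.sin(t),0,np.cos(t)]);o=w2c(v,o)[0];d=w2c([0,0,v[2]],d)[0]
    k=(h-n@(o-[0,0,73]))/(n@d);return o+k*d
print("start top",at(c,332.3,312.8,15).round(1),c2w(v,at(c,332.3,312.8,15)).round(1),"estop",at(c,339.2,263.3,30).round(1))
print("start scene",at(s,300.8,225,15).round(1),"estop",at(s,303.7,233,30).round(1))
a=at(c,360/8+194.6,183/8+264.6,33);b=at(c,425/8+194.6,278/8+264.6,33);e=at(c,493/8+194.6,380/8+264.6,30);print(a,b,e)
dd=a-b;print("theta deg",np.degrees(np.arctan2(dd[0]/np.cos(t),dd[1])))
E
python3 m.py
```

```text
[0] [5.390667e+02 5.894600e+01 8.060000e-02 3.775800e+00] 0.46 [0.1, -0.1, -0.0, 0.1, 0.0, -0.0, 0.0, -0.0, 0.0, 0.1, 0.0, -0.0, -0.2, 0.0]
[1] [5.383638e+02 5.661260e+01 8.620000e-02 4.136200e+00] 0.35 [-0.1, 0.2, 0.1, 0.1, -0.1, 0.0, 0.2, -0.2, 0.1, -0.1, 0.0, -0.0, 0.1, 0.0]
[0, 1] [5.387872e+02 5.807340e+01 8.200000e-02 3.841100e+00] 0.91 [0.6, 0.1, 0.5, 0.3, 0.5, 0.2, 0.5, 0.2, 0.5, 0.3, 0.5, 0.1, 0.3, 0.2]
axis [[528.8 122.5  95. ]]
start top [-42.6 -74.2  79.3] [[502.4 -19.3  79.3]] estop [ 39.3 -93.7 112. ]
start scene [-36.9 -79.7  80.5] estop [  51.6 -101.1  114.6]
[ 16.38837134  78.34730889 110.22069549] [ -4.83244006  67.00412197 105.71007279] [-27.6581986   55.408082    97.79128625]
theta deg 62.39716085756585
```

```bash
cat > go.py <<'E'
from h import *
from scipy.spatial.transform import Rotation as Rn
v=np.load("pose.npy")
def frame():
    s=sense();q=s["orientation"];R=Rn.from_quat([q[1],q[2],q[3],q[0]]).as_matrix();return s,R
def delta(P_console):
    s,R=frame();w=c2w(v,P_console)[0];return w,R.T@(w-s["tool_pos"])
def where():
    s,R=frame();p=w2c(v,s["tool_pos"])[0]
    f=w2c([0,0,v[2]],s["contact_force"])[0]
    print("t",s["clock"],"tcp console",p.round(1),"dial-rel y",(p[1]-65).round(1),"F console",f.round(1),"toolx yaw",np.arctan2(R[1,0],R[0,0]).round(3),"tilt",R[:,2].round(3),"grip",s["grip_width"])
E
python3 -c "
from go import *
where()
for z in (200,84): print(delta([-35,17,z]))
print(v[2])
"
```

```text
t 1.7 tcp console [-414.6 -625.7  231.3] dial-rel y -690.7 F console [-0.1  0.3  0. ] toolx yaw 0.287 tilt [ 0. -0. -1.] grip 85.22460053445728
(array([502.51239288,  72.1496825 , 200.        ]), array([ 502.39050231, -552.07285398,   31.25895364]))
(array([502.51239288,  72.1496825 ,  84.        ]), array([ 502.39147149, -552.0841818 ,  147.25895308]))
0.08199539870416978
```

Request:
carry_out(
  series="45 -38 0 0.05;90 -76 0 0.1;135 -114 0 0.15;180 -152 0 0.2;225 -190 0 0.205;270 -228 0 0.205;310 -262 0 0.205;350 -320 0 0.205;390 -380 0 0.205;430 -440 0 0.205;470 -500 0 0.205;502 -552 0 0.205",
  grip=0,
)

```text
clock: 3.2
tool_pos: [492.9, 40.1, 231.6]
orientation: [0.0, 0.999, 0.041, 0.0]
contact_force: [0.9, -0.9, -0.4]
grip_width: 0.3
```

Request:
carry_out(
  series="0 0 0 0;0 0 0 0",
)

```text
clock: 3.45
tool_pos: [492.3, 37.9, 231.2]
orientation: [0.0, 0.999, 0.041, -0.0]
contact_force: [0.1, 1.0, 0.5]
grip_width: 0.1
```

```bash
python3 -c "
from go import *
where()
for z in (130,84): print(delta([-35,17,z]))
for n in ('top','scene'):
    cv2.imwrite(f'pics/{n}1.png',capture(n)['image'])
"
```

```text
t 3.45 tcp console [-48.  -16.3 231.2] dial-rel y -81.3 F console [0.2 1.  0.5] toolx yaw 0.083 tilt [-0. -0. -1.] grip 0.10745422752614021
(array([502.51239288,  72.1496825 , 130.        ]), array([ 13.06852365, -33.27332357, 101.20450227]))
(array([502.51239288,  72.1496825 ,  84.        ]), array([ 13.07926596, -33.28481958, 147.20449958]))
```

View pics/scene1.png

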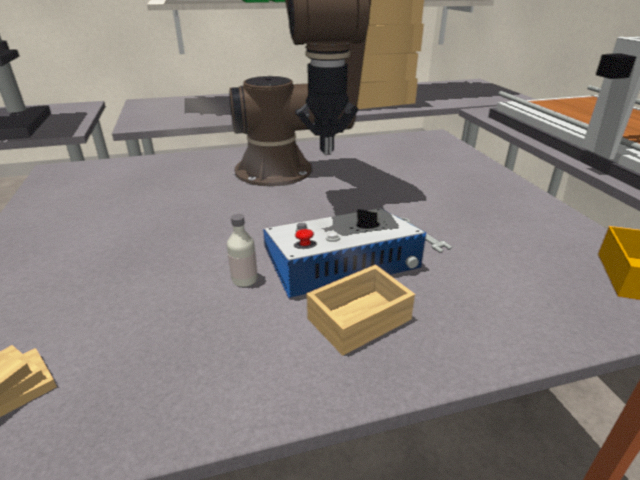

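View pics/top1.png

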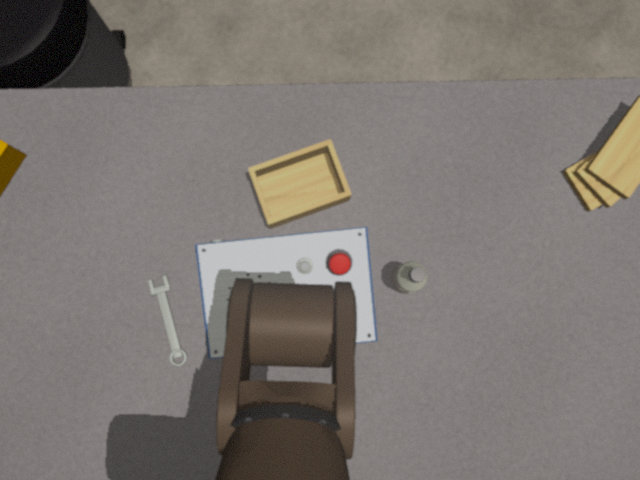

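The gripper is shut at (327,143) in the scene view. The arm hides the dial in the top view.

Request:
carry_out(
  series="7 -17 30 0;13 -33 70 0;13 -33 115 0;13 -33 115 0",
)

```text
clock: 4.05
tool_pos: [501.4, 70.7, 114.4]
orientation: [0.0, 0.999, 0.04, -0.003]
contact_force: [-0.2, -0.3, -0.1]
grip_width: 0.0
```

```bash
python3 -c "
from go import *
where()
print(delta([-35,17,84]))
c=capture('scene');cv2.imwrite('pics/s2.png',cv2.resize(c['image'][90:270,255:435],None,fx=3.3,fy=3.3,interpolation=cv2.INTER_CUBIC))
"
```

```text
t 4.05 tcp console [-36.2  15.6 114.4] dial-rel y -49.4 F console [-0.2 -0.2 -0.1] toolx yaw 0.08 tilt [-0.005 -0.    -1.   ] grip 0.034496805790659404
(array([502.51239288,  72.1496825 ,  84.        ]), array([ 1.34002156, -1.34996799, 30.35657066]))
```

View pics/s2.png

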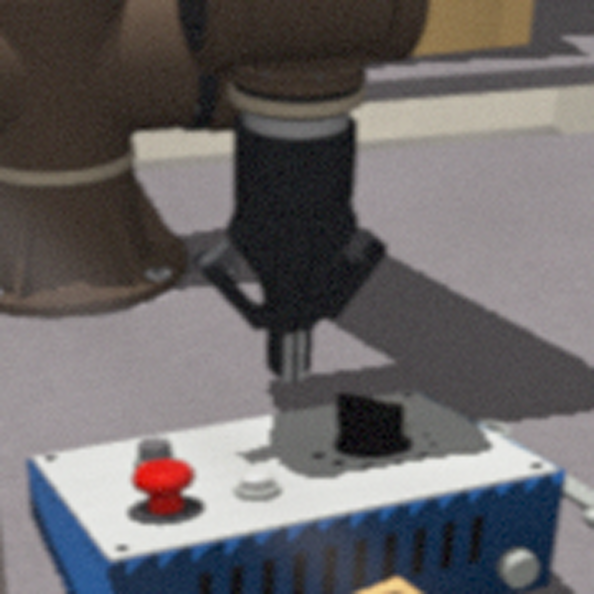

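Finger tips at zoomed (292,370) are narrow grey pads about 14 mm over both. The wider fingers begin just above them. Descend beside the bar and feel for it.

Request:
carry_out(
  series="1 -1 15 0;1 -1 30 0;1 -1 30 0;1 -1 30 0",
)

```text
clock: 4.6
tool_pos: [503.8, 73.0, 86.5]
orientation: [0.0, 0.999, 0.041, 0.0]
contact_force: [-0.1, -0.3, 0.1]
grip_width: 0.3
```

Request:
carry_out(
  series="0 -4 0 0;0 -8 0 0;0 -8 0 0;0 -8 0 0",
)

```text
clock: 5.1
tool_pos: [503.0, 81.1, 86.3]
orientation: [0.0, 0.999, 0.041, 0.0]
contact_force: [0.3, 0.0, 0.1]
grip_width: -0.1
```

```bash
cat > look.py <<'E'
import sys
from go import *
where()
c=capture('scene');cv2.imwrite(f'pics/{sys.argv[1]}.png',cv2.resize(c['image'][180:250,310:430],None,fx=6,fy=6,interpolation=cv2.INTER_CUBIC))
E
python3 look.py s3
```

```text
t 5.1 tcp console [-33.8  25.9  86.3] dial-rel y -39.1 F console [0.3 0.  0.1] toolx yaw 0.082 tilt [ 0. -0. -1.] grip -0.12016318400227781
```

View pics/s3.png

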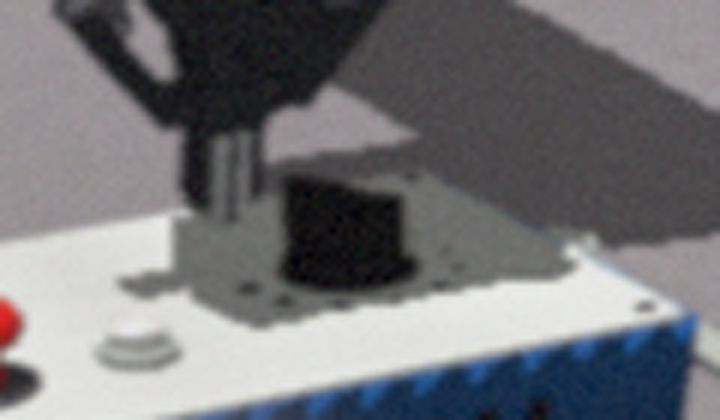

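Request:
carry_out(
  series="-1 -3 2 0;-1 -5 2 0;-1 -5 2 0",
)

```text
clock: 5.52
tool_pos: [501.5, 86.1, 84.2]
orientation: [0.0, 0.999, 0.041, -0.0]
contact_force: [-0.0, 0.7, -0.6]
grip_width: -0.1
```

Request:
carry_out(
  series="0 -2 0 0;0 -3 0 0;0 -3 0 0",
)

```text
clock: 5.9
tool_pos: [501.3, 89.0, 84.3]
orientation: [0.0, 0.999, 0.041, 0.0]
contact_force: [0.4, 0.6, -1.0]
grip_width: -0.3
```

Request:
carry_out(
  series="0 -2 0 0;0 -3 0 0;0 -3 0 0",
)

```text
clock: 6.28
tool_pos: [500.7, 91.6, 84.2]
orientation: [0.0, 0.999, 0.041, -0.0]
contact_force: [-1.3, -5.2, -0.0]
grip_width: 0.2
```

Request:
carry_out(
  series="0 -2 0 0;0 -3 0 0;0 -3 0 0",
)

```text
clock: 6.65
tool_pos: [500.2, 94.8, 84.1]
orientation: [0.0, 0.999, 0.041, -0.001]
contact_force: [-3.8, -3.5, -0.2]
grip_width: -0.0
```

```bash
python3 look.py s4
```

```text
t 6.65 tcp console [-35.4  39.8  84.1] dial-rel y -25.2 F console [-4.1 -3.2 -0.2] toolx yaw 0.082 tilt [-0.001 -0.    -1.   ] grip -0.026208343454018037
```

View pics/s4.png

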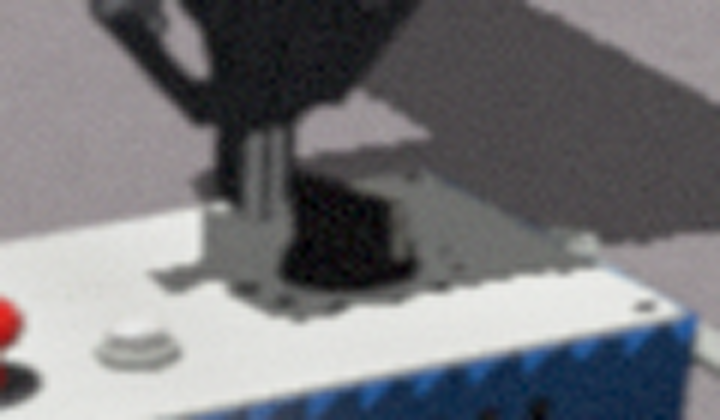

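Forces (-4,-3) point along the bar, so the tip caught the tail's end face rather than its side. Back off, move 7 mm inward and retry.

Request:
carry_out(
  series="0 6 0 0;0 10 0 0;3 10 -1 0;7 10 -1 0;7 10 -1 0",
)

```text
clock: 7.32
tool_pos: [509.0, 85.6, 85.3]
orientation: [0.0, 0.999, 0.041, 0.0]
contact_force: [0.4, 0.0, 0.2]
grip_width: 0.1
```

```bash
python3 look.py s5
```

```text
t 7.325 tcp console [-27.4  29.8  85.3] dial-rel y -35.2 F console [0.4 0.  0.2] toolx yaw 0.082 tilt [ 0. -0. -1.] grip 0.10997690704498381
```

View pics/s5.png

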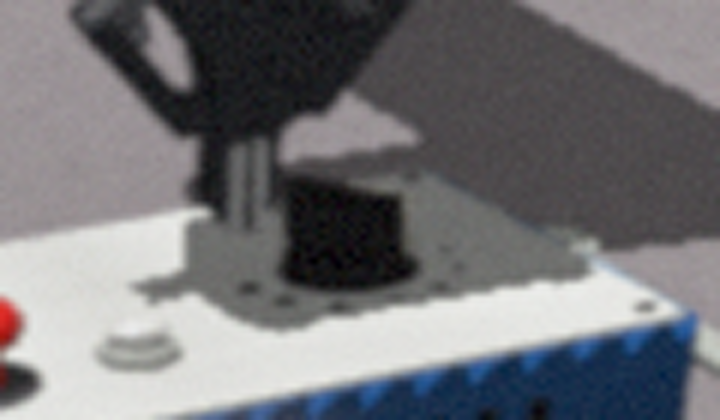

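Request:
carry_out(
  series="0 -3 0 0;0 -6 0 0;0 -8 0 0;0 -8 0 0",
)

```text
clock: 7.88
tool_pos: [507.7, 93.6, 85.2]
orientation: [0.0, 0.999, 0.041, -0.0]
contact_force: [-0.3, -0.9, -1.3]
grip_width: 0.1
```

Request:
carry_out(
  series="0 -2 0 0;0 -4 0 0;0 -4 0 0",
)

```text
clock: 8.25
tool_pos: [507.8, 97.7, 85.4]
orientation: [0.0, 0.999, 0.041, 0.0]
contact_force: [-0.4, 0.3, -0.0]
grip_width: 0.2
```

```bash
python3 look.py s6
```

```text
t 8.25 tcp console [-27.6  42.   85.4] dial-rel y -23.0 F console [-0.3  0.4 -0. ] toolx yaw 0.082 tilt [ 0. -0. -1.] grip 0.17095469895015641
```

View pics/s6.png

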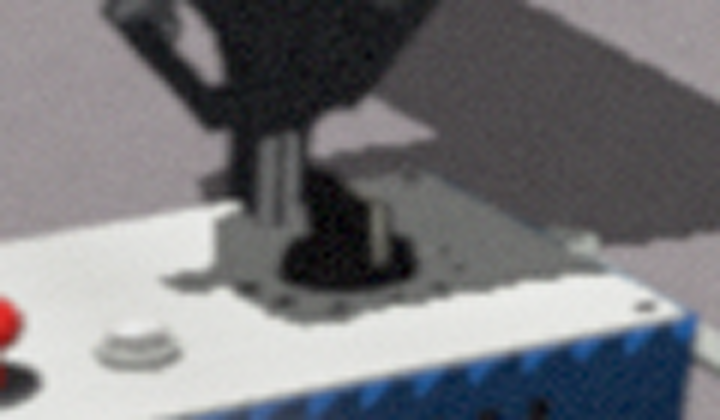

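The bar turned: the white line on its pointer end now shows at zoomed (378,235), and the force fell to 0. Check which position that is.

```bash
cat > pt.py <<'E'
from h import *
import sys
s=capture("scene");vv=np.array([538.36,56.6,0.0862]) # scene-only fit
for th in (60,75,80,90,100,105,120,135,150):
    a=np.radians(th);P=panel(27*np.sin(a),65+27*np.cos(a),22.5);q=proj(s,c2w(vv,P))[0];print(th,q.round(1),"zoom",((q-[310,180]+.4)*6).round(0))
E
python3 pt.py
```

```text
60 [377.5 216.7] zoom [408. 222.]
75 [375.4 217.5] zoom [395. 227.]
80 [374.5 217.7] zoom [389. 229.]
90 [372.6 218.1] zoom [378. 231.]
100 [370.6 218.5] zoom [366. 233.]
105 [369.5 218.6] zoom [359. 234.]
120 [366.2 218.8] zoom [340. 235.]
135 [363.  218.7] zoom [320. 234.]
150 [360.  218.3] zoom [303. 232.]
```

Fourth position (white line at 378, predicted 378 for 90°). Shift outward for leverage and push the next click in small steps.

Request:
carry_out(
  series="-5 0 0 0;-5 -4 1 0;-5 -6 1 0;-5 -6 1 0",
)

```text
clock: 8.85
tool_pos: [501.9, 103.1, 84.2]
orientation: [0.0, 0.999, 0.041, -0.0]
contact_force: [-2.0, -1.4, -0.5]
grip_width: 0.2
```

Request:
carry_out(
  series="0 -2 0 0;0 -3 0 0;0 -3 0 0",
)

```text
clock: 9.22
tool_pos: [502.3, 106.2, 84.3]
orientation: [-0.0, 0.999, 0.041, 0.0]
contact_force: [-0.3, 0.6, 0.1]
grip_width: -0.0
```

Request:
carry_out(
  series="0 -2 0 0;0 -2 0 0",
)

```text
clock: 9.48
tool_pos: [501.8, 108.2, 84.3]
orientation: [0.0, 0.999, 0.041, 0.0]
contact_force: [-0.1, -0.5, 0.0]
grip_width: -0.0
```

```bash
python3 look.py s7
```

```text
t 9.475 tcp console [-32.7  52.9  84.3] dial-rel y -12.1 F console [-0.1 -0.5  0. ] toolx yaw 0.082 tilt [ 0. -0. -1.] grip -0.011310612811857537
```

View pics/s7.png

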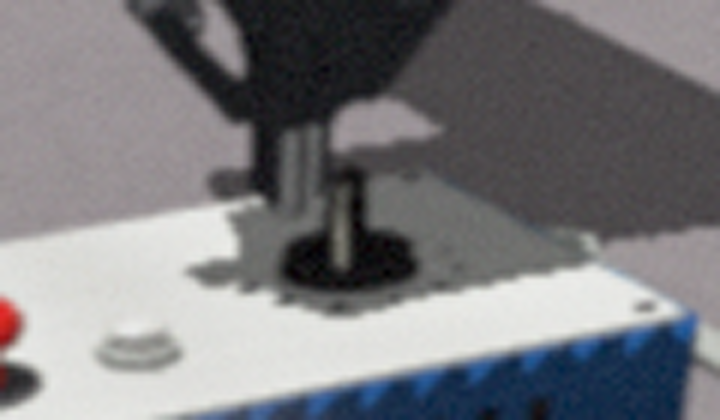

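White line is at (341,238) and the prediction for the fifth position is 340. Force is near zero, so it snapped on. Withdraw and lift.

Request:
carry_out(
  series="0 10 0 0;0 22 0 0;0 22 -30 0;0 22 -60 0;0 22 -60 0",
)

```text
clock: 10.15
tool_pos: [504.5, 85.3, 146.0]
orientation: [0.0, 0.999, 0.041, 0.002]
contact_force: [0.2, 0.1, -0.2]
grip_width: -0.2
```

```bash
python3 look.py s8; python3 -c "
from go import *
print('start',v,c2w(v,panel(-40,-75,15)),[delta([-42.3,-75,z])[1].round(1) for z in (140,100,80)])"
```

```text
t 10.15 tcp console [-32.   29.9 146. ] dial-rel y -35.1 F console [ 0.2  0.1 -0.2] toolx yaw 0.081 tilt [ 0.004  0.    -1.   ] grip -0.20226182135362822
start [5.38787162e+02 5.80734223e+01 8.19953987e-02] [[502.82728002 -20.13457822  79.35574638]] [array([ -9.7, 105.1,   4.9]), array([ -9.7, 105.1,  44.9]), array([ -9.8, 105. ,  64.9])]
```

View pics/s8.png

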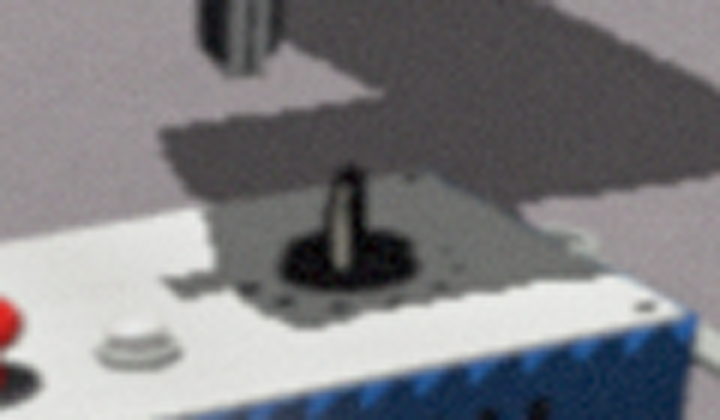

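Dial stays at the fifth mark (white line at 342,235). Now move over the start button.

Request:
carry_out(
  series="-5 50 5 0;-12 105 20 0;-12 105 48 0;-12 105 48 0",
)

```text
clock: 10.7
tool_pos: [498.9, -20.2, 94.3]
orientation: [-0.0, 0.999, 0.04, -0.002]
contact_force: [-0.2, 0.4, 0.3]
grip_width: -0.3
```

```bash
python3 -c "
from go import *
where()
c=capture('scene');cv2.imwrite('pics/s9.png',cv2.resize(c['image'][170:270,265:385],None,fx=5,fy=5,interpolation=cv2.INTER_CUBIC))"
```

```text
t 10.7 tcp console [-46.2 -74.7  94.3] dial-rel y -139.7 F console [-0.2  0.4  0.3] toolx yaw 0.08 tilt [-0.005  0.001 -1.   ] grip -0.3241595311725727
```

View pics/s9.png

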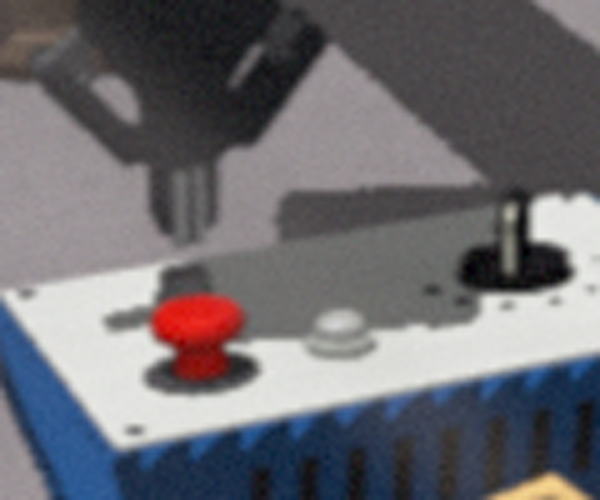

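The tip is directly over the grey button, clear of the mushroom. Descend until contact.

Request:
carry_out(
  series="1 0 4 0;2 0 10 0;2 0 10 0;2 0 10 0",
)

```text
clock: 11.25
tool_pos: [502.3, -19.2, 86.4]
orientation: [0.0, 0.999, 0.041, 0.0]
contact_force: [-0.7, -0.2, 0.7]
grip_width: -0.0
```

Request:
carry_out(
  series="0 0 2 0;0 0 3 0;0 0 3 0",
)

```text
clock: 11.62
tool_pos: [502.2, -19.4, 83.2]
orientation: [0.0, 0.999, 0.041, -0.0]
contact_force: [0.1, -0.3, -0.0]
grip_width: -0.2
```

Request:
carry_out(
  series="0 0 2 0;0 0 3 0;0 0 3 0",
)

```text
clock: 12.0
tool_pos: [502.4, -19.4, 80.3]
orientation: [0.0, 0.999, 0.041, 0.0]
contact_force: [1.0, 0.2, 2.2]
grip_width: 0.3
```

Request:
carry_out(
  series="0.3 0 2 0;0.5 0 3 0;0.5 0 3 0",
)

```text
clock: 12.38
tool_pos: [502.9, -19.4, 77.4]
orientation: [0.0, 0.999, 0.041, 0.0]
contact_force: [1.9, 0.8, 4.6]
grip_width: -0.1
```

Request:
carry_out(
  series="0.2 0 1 0;0.2 0 1 0;0.2 0 1 0",
)

```text
clock: 12.75
tool_pos: [503.2, -19.4, 76.4]
orientation: [0.0, 0.999, 0.041, 0.0]
contact_force: [1.5, 0.3, 4.7]
grip_width: -0.1
```

Request:
carry_out(
  series="0.2 0 1 0;0.2 0 1 0;0.2 0 1 0",
)

```text
clock: 13.12
tool_pos: [503.3, -19.4, 75.8]
orientation: [0.0, 0.999, 0.041, 0.0]
contact_force: [-0.3, 0.7, 11.0]
grip_width: -0.1
```

Force jumped from 4.7 to 11 N, which means the solid stop. Nudge 0.5 mm more to be sure, then release.

Request:
carry_out(
  series="0 0 0.5 0;0 0 0.5 0;0 0 0.5 0",
)

```text
clock: 13.5
tool_pos: [503.4, -19.4, 75.6]
orientation: [0.0, 0.999, 0.041, 0.001]
contact_force: [-0.3, 0.4, 16.6]
grip_width: -0.2
```

Request:
carry_out(
  series="0 0 -8 0;-2 0 -25 0;-5 0 -60 0;-40 0 -100 0;-40 60 -130 0;-40 120 -130 0;-40 180 -130 0;-40 240 -130 0;-40 240 -130 0",
)

```text
clock: 14.62
tool_pos: [482.2, -265.0, 204.0]
orientation: [-0.0, 0.999, 0.039, -0.001]
contact_force: [-0.2, 0.6, -0.9]
grip_width: -0.1
```

```bash
python3 - <<'E'
from go import *
where()
c=capture('scene');cv2.imwrite('pics/sA.png',c['image']);t_=capture('top');cv2.imwrite('pics/tA.png',t_['image'])
a=np.hstack([cv2.resize(c['image'][195:300,255:435],(400,233)),cv2.resize(cv2.imread('pics/scene0.png')[195:300,255:435],(400,233))])
b=np.hstack([cv2.resize(t_['image'][220:365,190:385],(400,297)),cv2.resize(cv2.imread('pics/top0.png')[220:365,190:385],(400,297))])
cv2.imwrite('pics/cmp.png',np.vstack([a,b]))
E
python3 m.py
```

```text
t 14.625 tcp console [ -82.8 -317.4  204. ] dial-rel y -382.4 F console [-0.1  0.6 -0.9] toolx yaw 0.078 tilt [-0.001  0.    -1.   ] grip -0.12180823531219787
[0] [5.38585e+02 5.90150e+01 7.22000e-02 2.45980e+00] 53.28 [0.0, -0.3, 0.0, -0.1, 0.1, -0.2, 0.1, -0.1, 0.1, 0.1, 0.1, 0.1, -0.2, 0.2]
[1] [5.389499e+02 5.680400e+01 8.780000e-02 4.669000e+00] 6.85 [0.0, 0.3, 0.2, 0.2, 0.1, 0.1, 0.4, -0.1, 0.3, -0.0, 0.2, 0.1, 0.3, 0.1]
[0, 1] [5.387346e+02 5.830280e+01 7.820000e-02 3.275100e+00] 53.16 [0.5, -0.1, 0.4, 0.1, 0.4, 0.0, 0.4, 0.1, 0.4, 0.2, 0.4, 0.1, 0.2, 0.2]
axis [[529.  122.7  95. ]]
start top [-42.3 -74.5  79.3] [[502.4 -19.3  79.3]] estop [ 39.7 -93.7 112.1]
start scene [-36.4 -80.1  80.6] estop [  52.2 -101.3  114.8]
[ 16.13111769  78.18156687 110.16601454] [ -5.04833647  66.75720853 105.66418259] [-27.83146275  55.07413285  97.75445782]
theta deg 62.18296381146205
```

View pics/cmp.png

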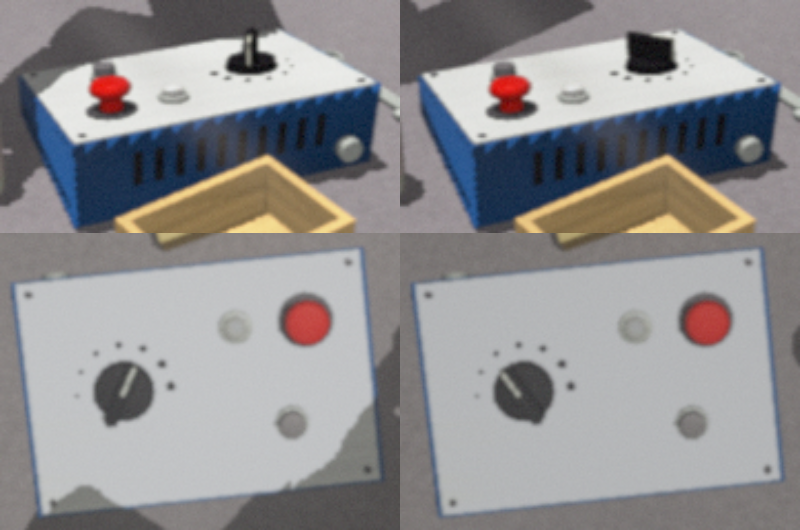

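View pics/tA.png

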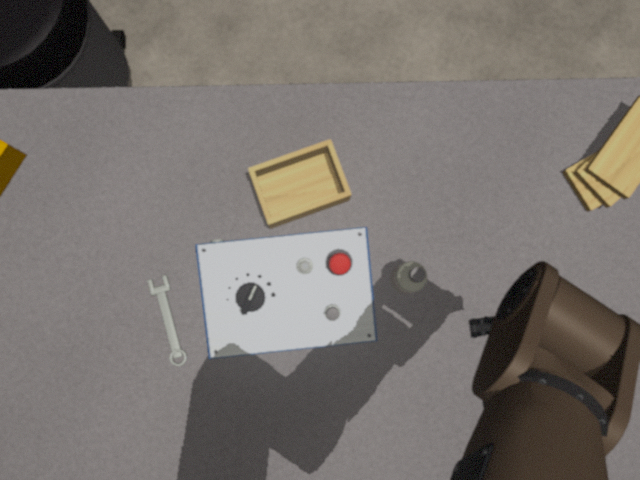

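Top view: the pointer aims at the fifth dot, the start button is up again, and the console, spanner, glue and tray sit at the same pixels as before. The arm is clear. Handing in.

```bash
python3 -c "
from station import *
print(sense()['clock']);print(sign_off())"
```

```text
14.825
the job is handed in; nothing more can be done
None
```

The speed dial is at its fifth position and the start button has been pressed fully and has come back up. I handed the job in at 14.8 s.

- **Dial:** It started at the third mark. I pushed the tail end of the bar with the shut fingertips, two clicks clockwise. The first push caught the tail's end face instead of its side; the dial sprang back to third, and I repositioned and pushed again. After the second click the pointer's white line was within 1–2 zoomed pixels of where the fifth position should show. The final top view also shows it aimed at the fifth dot.
- **Start button:** The force rose from about 4.7 N to 11 N and then 16.6 N at the solid stop, after 5–6 mm of travel. It looks up again in the last pictures.
- **Surroundings:** The console, emergency stop, spanner, glue bottle and tray show no visible shift between the first and last pictures. The gripper ended clear of everything.
- **Check that disagreed:** My last refit of the console pose had large errors at the panel corners, up to 53 pixels, probably because the arm's shadow fell across the panel. That refit reused the dot and dial pixel positions from the first picture, so it doesn't confirm the console stayed put. That rests on comparing the pictures by eye.

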